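# Close up the specimen case

### The job

Close up the specimen case beside the microscope using only your fingertips: gently push both of its drawers fully home, and only then swing the green lid down until it is fully shut. Leave the dishes lying in their drawers, do not pick anything up, and do not disturb the jars and other things standing around.

Things in the scene. Friction and masses are not known exactly. Their poses are not given: they have to be found in the camera images.
- case: dark wooden specimen case fixed to the table, 160 mm deep (x), 300 mm wide (y), 74 mm high without its lid; two drawers side by side below, a shallow open cork tray with mounted specimens on top, closed by the green lid. Origin: centre of its underside, on the table. Its x points from the drawer fronts to the back where the lid is hinged (away from the robot, within 0.3 rad), y to its left, z up
- drawer_left_front (a point): left (+y) drawer: the flat wooden front of that drawer, 144 mm wide, 46 mm high (from 4 to 50 mm above the table), 12 mm thick; the point is the middle of its outer face, 27 mm above the table, and moves with the drawer. x points into the case, square to the face (the way to push), y along the face, z up. No handle sticks out: it bears a flat brass label frame. Both drawers' faces are in the case's x = -80 mm plane when home, at y = +73 and -73 mm
- drawer_right_front (a point): right (-y) drawer: the flat wooden front of that drawer, 144 mm wide, 46 mm high (from 4 to 50 mm above the table), 12 mm thick; the point is the middle of its outer face, 27 mm above the table, and moves with the drawer. x points into the case, square to the face (the way to push), y along the face, z up. No handle sticks out: it bears a flat brass label frame
- drawer_left (a joint): opening of the left drawer, m it stands open along the case's -x: 0 = fully home against its stop, 0.1 = open stop. It slides stiffly (1.5 N friction), needs 2 to 3 N to push, and stays where it is left
- drawer_right (a joint): opening of the right drawer, m it stands open along the case's -x: 0 = fully home against its stop, 0.1 = open stop. It slides stiffly (1.5 N friction), needs 2 to 3 N to push, and stays where it is left
- lid (a joint): angle of the green lid, rad: 0 = shut flat on the case, 1.57 = standing upright; starts between 1.0 and 1.35, leaning towards the drawers. Stiff hinge: it stays at any angle and takes 0.05 to 0.25 N m to close, so it must be pushed all the way down
- lid_hinge (a point): middle of the lid's hinge line, at the back of the case, x = 80 mm, 74.5 mm above the table, on the lid's underside plane. The hinge line is parallel to the case's y. The lid is a flat green board, 160 mm from hinge line to free edge, 300 mm wide, 6 mm thick, its outer (upper when shut) face 6 mm off the hinge plane; when shut that face is 80.5 mm above the table
- lid_edge (a point): middle of the lid's free edge, on its outer face, 160 mm from the hinge line. A brass tongue 30 mm wide, 4 mm thick, hangs from the edge's middle, square to the lid, 30 mm past its underside; when shut it hangs before the drawer fronts, which is why the drawers go first
- dish_left_center (a point): in the left drawer: flat round clear dish, 54 mm across, 16 mm high, with a blue disc and specimen, loose on the floor of that drawer (the floor's top is 12 mm above the table), the point at its centre, 8 mm up. It rides along with the drawer
- dish_right_center (a point): in the right drawer: flat round clear dish, 54 mm across, 16 mm high, with a blue disc and specimen, loose on the floor of that drawer (the floor's top is 12 mm above the table), the point at its centre, 8 mm up. It rides along with the drawer
- dish_spare_center (a point): bystander: clear dish 80 mm across, 16 mm high, on the table right of the case; its centre, 8 mm up
- jar_yellow: bystander: amber specimen jar, 68 mm across, 105 mm high, yellow cap, beside the case; origin under its foot
- jar_tall: bystander: clear specimen jar, 72 mm across, 125 mm high, yellow cap; origin under its foot
- jar_white: bystander: clear specimen jar, 64 mm across, 85 mm high, white cap, beside the case; origin under its foot
- brush_grip (a point): bystander: small brush lying on the table left of the case; middle of its handle
- cup: bystander: white ceramic cup, 72 mm across, 70 mm high, right of the case; origin under its foot
Mind the look-alikes: they are no part of the job. Leave any pink look-alike of the part that bears dish_right_center alone.

How it is judged:
By the outcome, as a careful person would: the job done as asked, in the order asked, and still so for the second after the job is handed in, with the robot touching nothing.
It also fails if it takes over 54 s, if anything falls off the work surface, if the arm or the gripper's body presses on something with over 40 N, if the wrist force passes 120 N, or if a joint passes its speed limit or range.

### The arm

A 6-joint arm with a two-finger parallel gripper is mounted at the origin on the work surface. World frame = base frame: x ahead of the robot, y to its left, z up, the work surface at z = 0. Lengths are in m, angles in degrees, forces in N, time in s.
With the tool pointing down it reaches from about 0.3 to 0.75 m from the base axis. Payload 8.5 kg.
Tool frame: the origin (TCP) lies at the very end of the fingers, on their centre line; the grasp point (between the pads) lies 19 mm behind it; z points along the fingers, y is the line along which they close (so a half turn about z gives the same grasp; the last joint's range is limited). The gripper opens to 85 mm and grips with 20 to 120 N. Pads are 22 mm wide; open, the fingers measure 114 mm over their backs; the gripper's body (76 mm by 85 mm) begins 54 mm behind the grasp point. The pads swing forward as they close: fully open they stand 13 mm farther back than shut.
Start: joints at [-83.956, 21.807, 74.336, -0, 83.858, -12.336], TCP at [0.173, -0.522, 0.208] pointing down, gripper open.
Joint ranges: [-178.18, 178.18], [-50.72, 133.34], [12.68, 142.11], [-81.47, 261.47], [9.98, 163.14], [-165.26, 165.26]. Speed limits (degrees/s): [136.94, 136.94, 180, 180, 180, 180].

### API

Orientations are given as a 3x3 rotation matrix whose columns are the frame's x, y, z axes.
In Python, from rig import observe, cams, ticket gives the robot as it stands.
- The arm moves only by the tool move_arm, never from a script. Its arguments are lists of equal length, an entry for each row: "jaw": the finger opening in cm, from 0 to 8.54; "dp": the shift along the tool's x, y, z in cm, a list of three; "turn": the turn, a rotation vector about the tool's x, y, z in rad, a list of three. In form: {"jaw": [jaw, ...], "dp": [[tx, ty, tz], ...], "turn": [[wx, wy, wz], ...]}. A call has 1 to 12 rows; each row shifts and turns the commanded pose from where the row before left it, along the tool's axes as they then stand; what a row does not reach is not made up. A row lasts 1/12 s, in which the tool goes at most 41.7 mm and 7.16 degrees, less where a joint would pass 70% of its speed; a pose out of reach is approached as far as the arm can. A call is refused whole if a number of a shift passes 4.17 or a number of a turn 0.125, either way. A call with a gripper value outside its range is refused whole. The fingers move at their own pace and stop on an object; "force" is the grip in N (left out, the last holds). Time passes only in rows, so rows that do not move let the fingers close. It gives the time, the measured TCP pose, the force, the opening and the grip force at its end, in the units of the state.
- observe(): the state, without advancing time (a new reading comes with each control period).
- cams.get_image(name): name is "side" or "top"; returns (picture, depth): 420x560x3 uint8, red, green, blue; 420x560 float32, m along the optical axis (not along the pixel's ray), 0 where there is no reading.
- cams.calibration(name): a dict with "vertical_fov" (degrees; the focal length in pixels is half the picture's height over the tangent of half this angle, whatever the lens; pixels are square), "cx", "cy" (the principal point, pixels), "k1" (the pictures are not rectified: a ray, as slopes to the right and down, at radius r is drawn at 1 + k1 r^2 times it, then the intrinsics apply), "view" (4x4, takes a point from world to camera coordinates). Camera axes: x right, y up, looking along -z (the intrinsics and any distortion apply to the point x, -y, -z); pixel columns grow to the right and rows downward; lengths in m; the calibration is good to about 2 mm. A picture is of the moment at which its call begins. calibration takes no time and is no camera call.
- ticket.close_job(): hands the job in; it is judged then, once.
Trained networks look in the newest picture that a camera, given by its name, has taken for a name from the list of things; names that differ only in an ending like _2 or _b are one class to them, and where a whole thing is asked for, a point or a joint stands for the part that bears it (a point fixed in the world has none). Each returns a list of dicts, best first, with "p" (0 to 1); they miss things now and then, are a little off and sometimes report something else, mostly with a low value. They report only what shows in the picture. A call takes as long as a camera call. They do not tell look-alikes from the thing itself.
- cams.spot_in(camera, query): "box" ([centre column, centre row, width, height] as shares, 0 to 1, of the picture: columns of its width, rows of its height, round what is visible of it).
- cams.outline_of(camera, query): "mask" (420x560 bool, what is visible of it) and "box" ([centre column, centre row, width, height] as shares, 0 to 1, of the picture: columns of its width, rows of its height, round what is visible of it).
- cams.mark_of(camera, query): "location" ([column, row] as shares, 0 to 1, of the picture: columns of its width, rows of its height: a listed point, or the origin of a listed thing).
The state is a dict: "time_s": time; "q": joint angles; "qvel": joint speeds; "joint_efforts": joint torques, N m; "position": TCP position; "tool_rot": TCP orientation; "ft_force": force on the tool from outside, world axes, zero at the start; "wrist_torque": the same for the moment, N m; "grip_width": finger opening in m; "gripper_force": force on a finger pad.
Only numpy, scipy, OpenCV 4.12 (cv2) and the standard library are available. Lean on these libraries where they do the work, as an engineer would, in place of code of your own. Each camera call takes 0.05 s, during which the arm holds its last target. There are 200 camera calls.

## Working session

There is one attempt and no reset: what is moved stays moved. The work goes in short steps, Python scripts to look and compute and a tool call to move; the robot and the scene stay as the last step left them, time stands still between calls to the robot, and variables do not carry over. Pictures are saved under pics/ and viewed, at most 10 in all, crops included, and the job is handed in when it is done.

Besides the shell and the picture viewer there is one more tool, called by a JSON object that holds its "op" and its "data". move_arm: Moves the arm, as the interface text tells. Its arguments: {"type":"object","properties":{"jaw":{"type":"array","items":{"type":"number"}},"dp":{"type":"array","items":{"type":"array","items":{"type":"number"}}},"turn":{"type":"array","items":{"type":"array","items":{"type":"number"}}},"force":{"type":"number"}},"required":["jaw","dp","turn"]}

```bash
mkdir -p pics
cat > h.py <<'E'
import numpy as np, cv2
from rig import observe, cams, ticket
def K(name):
    c=cams.calibration(name); f=210/np.tan(np.radians(c["vertical_fov"])/2)
    return c,f,np.linalg.inv(np.array(c["view"]))
def unproj(name,u,v,depth):
    c,f,Ti=K(name)
    M=np.array([[f,0,c["cx"]],[0,f,c["cy"]],[0,0,1.]])
    u=np.atleast_1d(u).astype(float);v=np.atleast_1d(v).astype(float)
    s=cv2.undistortPoints(np.stack([u,v],-1).reshape(-1,1,2),M,np.array([c["k1"],0,0,0.])).reshape(-1,2)
    d=np.atleast_1d(depth)
    P=np.stack([s[:,0]*d,-s[:,1]*d,-d,np.ones(len(d))],-1)
    return (P@Ti.T)[:,:3]
def onplane(name,u,v,z):
    a=unproj(name,u,v,1.0)[0];o=K(name)[2][:3,3]
    return o+(a-o)*(z-o[2])/(a[2]-o[2])
def proj(name,P):
    c,f,Ti=K(name); p=np.array(c["view"])@np.r_[P,1]
    s=np.array([p[0],-p[1]])/-p[2]; s=s*(1+c["k1"]*(s@s)); return s*f+[c["cx"],c["cy"]]
E
python3 - <<'E'
from h import *
ims={}
for n in("top","side"):
    im,d=cams.get_image(n); ims[n]=im; np.save(f"{n}.npy",d)
    cv2.imwrite(f"pics/{n}0.png",im[:,:,::-1])
    for q in("case","drawer_left_front","drawer_right_front","lid_hinge","lid_edge","dish_left_center","dish_right_center","jar_yellow","jar_tall","jar_white","cup","brush_grip","dish_spare_center"):
        r=cams.mark_of(n,q)[:3]
        for x in r:
            u,v=x["location"][0]*560,x["location"][1]*420
            z={"drawer_left_front":.027,"drawer_right_front":.027,"lid_hinge":.0745,"dish_left_center":.02,"dish_right_center":.02,"dish_spare_center":.008}.get(q,0)
            print(n,q,round(x["p"],2),int(u),int(v),onplane(n,u,v,z).round(3))
    print(n,"cam",K(n)[2][:3,3].round(2))
print(observe()["tool_rot"])
E
```

```text
top case 0.6 318 201 [ 0.613 -0.033  0.   ]
top drawer_left_front 0.94 286 263 [0.457 0.028 0.027]
top drawer_right_front 0.89 350 270 [ 0.454 -0.116  0.027]
top lid_hinge 0.58 322 160 [ 0.689 -0.032  0.075]
top lid_edge 0.6 328 174 [ 0.681 -0.053  0.   ]
top lid_edge 0.57 197 237 [0.5   0.239 0.   ]
top dish_left_center 0.82 283 236 [0.519 0.041 0.02 ]
top dish_right_center 0.64 344 240 [ 0.522 -0.099  0.02 ]
top dish_right_center 0.64 393 305 [ 0.386 -0.22   0.02 ]
top dish_right_center 0.59 316 297 [ 0.387 -0.047  0.02 ]
top jar_yellow 0.8 223 185 [0.628 0.193 0.   ]
top jar_tall 0.75 179 179 [0.635 0.3   0.   ]
top jar_tall 0.47 324 157 [ 0.721 -0.039  0.   ]
top jar_white 0.78 416 206 [ 0.624 -0.266  0.   ]
top jar_white 0.46 422 252 [ 0.514 -0.286  0.   ]
top cup 0.68 457 183 [ 0.69  -0.364  0.   ]
top brush_grip 0.69 199 239 [0.494 0.235 0.   ]
top dish_spare_center 0.67 421 255 [ 0.506 -0.282  0.008]
top cam [0.33 0.03 1.23]
side case 0.84 285 212 [ 0.605 -0.029  0.   ]
side drawer_left_front 0.9 305 236 [0.464 0.031 0.027]
side drawer_left_front 0.37 338 163 [ 0.653 -0.346  
[... 231 characters left out ...]
sh_left_center 0.63 291 232 [0.508 0.041 0.02 ]
side dish_right_center 0.64 337 240 [ 0.391 -0.025  0.02 ]
side dish_right_center 0.55 321 208 [ 0.524 -0.109  0.02 ]
side jar_yellow 0.75 225 242 [0.625 0.195 0.   ]
side jar_yellow 0.72 319 212 [ 0.532 -0.11  -0.   ]
side jar_tall 0.58 192 256 [0.645 0.298 0.   ]
side jar_white 0.76 333 180 [ 0.619 -0.285  0.   ]
side cup 0.68 335 163 [ 0.687 -0.378  0.   ]
side brush_grip 0.94 246 268 [0.503 0.223 0.   ]
side dish_spare_center 0.83 359 193 [ 0.501 -0.272  0.008]
side cam [-0.16  0.76  0.85]
[[ 9.48987851e-01  3.15312635e-01 -1.34950390e-05]
 [ 3.15312635e-01 -9.48987851e-01  1.27806402e-05]
 [-8.77673068e-06 -1.63838286e-05 -1.00000000e+00]]
```

View pics/top0.png

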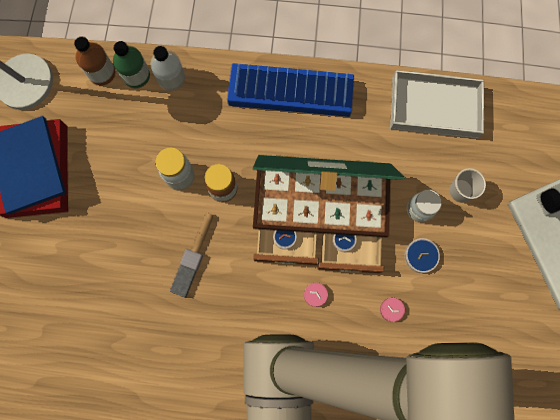

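View pics/side0.png

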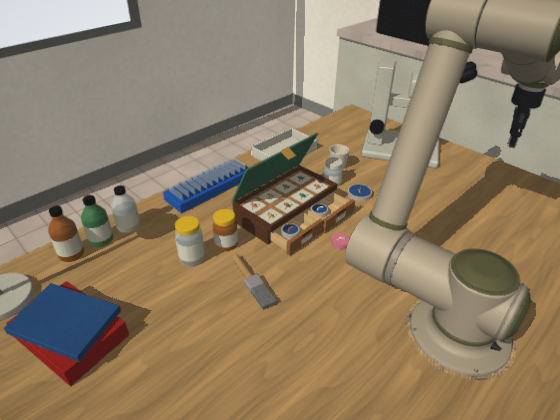

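Run:
```python
from h import *
import cv2
W={}
for n in("top","side"):
    im=cv2.imread(f"pics/{n}0.png"); d=np.load(f"{n}.npy")
    v,u=np.nonzero(d>0); P=unproj(n,u,v,d[v,u]); c=im[v,u].astype(int)
    W[n]=(P,c)
    b,g,r=c.T
    reg=(P[:,0]>.4)&(P[:,0]<.85)&(abs(P[:,1]+.03)<.2)
    G=reg&(g>r+15)&(g>b)&(P[:,2]>.09)
    p=P[G]; m=np.median(p,0)
    for _ in range(3):
        _,_,Vt=np.linalg.svd(p-p.mean(0),full_matrices=False); k=abs((p-p.mean(0))@Vt[2])<.006; p=p[k]
    print(n,"lid",len(p),"normal",Vt[2].round(3),p.mean(0).round(3),"zmax",np.percentile(p[:,2],99).round(3), "ymin/max",np.percentile(p[:,1],[1,99]).round(3))
    nn=Vt[2]*np.sign(-Vt[2][0]); print(" yaw",np.arctan2(nn[1],nn[0]).round(3)," theta from normal",np.arctan2(abs(nn[0]),abs(nn[2])).round(3))
    t=(.0745-p.mean(0)[2])
    # x where plane hits z=.0745 at y = mean
    print(" plane at z=.0745: x",(p.mean(0)[0]-nn[2]*t/nn[0]).round(3),"y",p.mean(0)[1].round(3))
    R=reg&(P[:,2]>.069)&(P[:,2]<.08)&~G
    q=P[R].astype(np.float32); print(" rim",len(q),cv2.minAreaRect(q[:,:2]), np.percentile(q,[1,99],0).round(3).tolist())
    # front edge line of rim and drawers: min x per y-bin
    for lab,z0,z1 in(("rim",.066,.08),("drawer",.042,.055)):
        s=P[reg&(P[:,2]>z0)&(P[:,2]<z1)]
        out=[]
        for y in np.arange(-.19,.13,.02):
            k=abs(s[:,1]-y)<.008
            if k.sum()>3: out.append((round(y,2),np.percentile(s[k,0],4).round(3)))
        print(" ",lab,out)
# crop
im=cv2.imread("pics/top0.png")[130:330,230:450]; cv2.imwrite("pics/crop0.png",cv2.resize(im,None,fx=3,fy=3,interpolation=cv2.INTER_CUBIC))
```

```text
top lid 1754 normal [0.889 0.03  0.456] [ 0.646 -0.036  0.172] zmax 0.222 ymin/max [-0.182  0.11 ]
 yaw -3.108  theta from normal 1.097
 plane at z=.0745: x 0.696 y -0.036Traceback (most recent call last):
  File "<stdin>", line 20, in <module>
cv2.error: OpenCV(4.12.0) /io/opencv/modules/imgproc/src/convhull.cpp:143: error: (-215:Assertion failed) total >= 0 && (depth == CV_32F || depth == CV_32S) in function 'convexHull'
```

Run:
```python
from h import *
for n in("top","side"):
    im=cv2.imread(f"pics/{n}0.png"); d=np.load(f"{n}.npy")
    v,u=np.nonzero(d>0); P=unproj(n,u,v,d[v,u]); c=im[v,u].astype(int)
    b,g,r=c.T
    reg=(P[:,0]>.4)&(P[:,0]<.85)&(abs(P[:,1]+.03)<.2)
    G=reg&(g>r+15)&(g>b)&(P[:,2]>.09); p=P[G]
    for _ in range(3):
        _,_,Vt=np.linalg.svd(p-p.mean(0),full_matrices=False); p=p[abs((p-p.mean(0))@Vt[2])<.006]
    nn=Vt[2]*np.sign(Vt[2][0]); m=p.mean(0)
    print(n,"lid n",nn.round(3),"yaw",np.arctan2(nn[1],nn[0]).round(3),"x at hinge z",(m[0]-nn[2]*(.0745-m[2])/nn[0]).round(3),"y",m[1].round(3),"zmax",np.percentile(p[:,2],99).round(3))
    for lab,z0,z1 in(("rim",.066,.08),("drawer",.042,.055)):
        s=P[reg&(P[:,2]>z0)&(P[:,2]<z1)]; out=[]
        for y in np.arange(-.19,.13,.02):
            k=abs(s[:,1]-y)<.008
            if k.sum()>3: out.append((round(float(y),2),float(np.percentile(s[k,0],4).round(3))))
        print(" ",lab,out, np.percentile(s[:,1],[1,99]).round(3))
im=cv2.imread("pics/top0.png")[130:330,230:450]; cv2.imwrite("pics/crop0.png",cv2.resize(im,None,fx=3,fy=3,interpolation=cv2.INTER_CUBIC))
```

```text
top lid n [0.889 0.03  0.456] yaw 0.033 x at hinge z 0.696 y -0.036 zmax 0.222
  rim [(-0.19, 0.538), (-0.17, 0.533), (-0.15, 0.532), (-0.13, 0.531), (-0.11, 0.53), (-0.09, 0.53), (-0.07, 0.53), (-0.05, 0.528), (-0.03, 0.528), (-0.01, 0.528), (0.01, 0.527), (0.03, 0.526), (0.05, 0.526), (0.07, 0.525), (0.09, 0.525), (0.11, 0.529)] [-0.187  0.166]
  drawer [(-0.19, 0.458), (-0.17, 0.458), (-0.15, 0.457), (-0.13, 0.456), (-0.11, 0.455), (-0.09, 0.455), (-0.07, 0.455), (-0.05, 0.453), (-0.03, 0.461), (-0.01, 0.46), (0.01, 0.459), (0.03, 0.458), (0.05, 0.458), (0.07, 0.457), (0.09, 0.458), (0.11, 0.457)] [-0.184  0.164]
side lid n [0.896 0.028 0.443] yaw 0.031 x at hinge z 0.689 y -0.014 zmax 0.221
  rim [(-0.19, 0.533), (-0.17, 0.533), (-0.15, 0.531), (-0.13, 0.532), (-0.11, 0.531), (-0.09, 0.528), (-0.07, 0.53), (-0.05, 0.528), (-0.03, 0.529), (-0.01, 0.527), (0.01, 0.527), (0.03, 0.525), (0.05, 0.525), (0.07, 0.525), (0.09, 0.524), (0.11, 0.524)] [-0.185  0.117]
  drawer [(-0.17, 0.456), (-0.15, 0.454), (-0.13, 0.453), (-0.11, 0.453), (-0.09, 0.452), (-0.07, 0.453), (-0.05, 0.453), (-0.03, 0.461), (-0.01, 0.46), (0.01, 0.46), (0.03, 0.458), (0.05, 0.457), (0.07, 0.457), (0.09, 0.457), (0.11, 0.461)] [-0.178  0.156]
```

View pics/crop0.png

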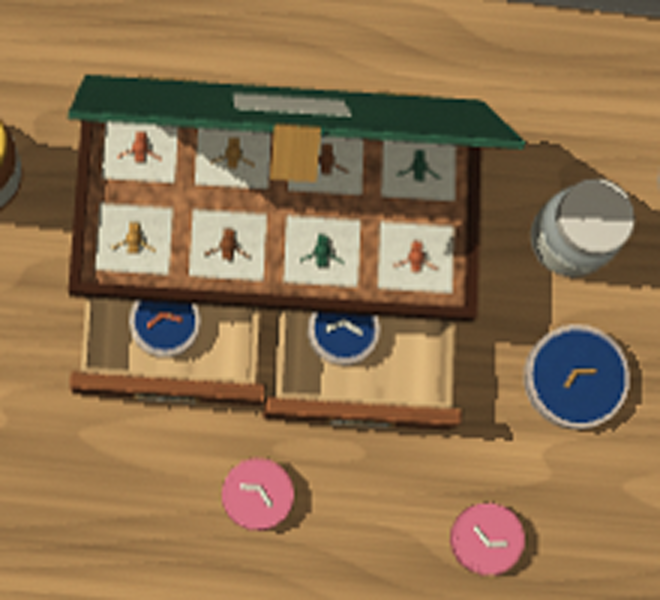

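{"op": "move_arm", "data": {"jaw": [0, 0, 0, 0, 0, 0, 0, 0, 0, 0, 0, 0], "dp": [[0, 0, 0], [0, 0, 0], [0, 0, 0], [2, -3, 0], [2, -3, 0], [2, -3, 0], [2, -3, 0], [2, -3, 0], [2, -3, 0], [2, -3, 0], [2, -3, 0], [2, -3, 0]], "turn": [[0, 0, 0.097], [0, 0, 0.097], [0, 0, 0.096], [0, 0, 0], [0, 0, 0], [0, 0, 0], [0, 0, 0], [0, 0, 0], [0, 0, 0], [0, 0, 0], [0, 0, 0], [0, 0, 0]]}}

```text
time_s: 2.4
position: [0.3456, -0.2449, 0.2083]
tool_rot: [[1.0, 0.03, 0.0], [0.03, -1.0, -0.0], [0.0, 0.0, -1.0]]
ft_force: [1.5, -0.6, -0.5]
grip_width: -0.0001
gripper_force: 0.0
```

{"op": "move_arm", "data": {"jaw": [0, 0, 0, 0, 0, 0, 0, 0, 0, 0], "dp": [[2, -3.3, 1], [2, -3.3, 1], [2, -3.3, 1], [2, -3.3, 1], [0, 0, 3], [0, 0, 3], [0, 0, 3], [0, 0, 3], [0, 0, 1.5], [0, 0, 0]], "turn": [[0, 0, 0], [0, 0, 0], [0, 0, 0], [0, 0, 0], [0, 0, 0], [0, 0, 0], [0, 0, 0], [0, 0, 0], [0, 0, 0], [0, 0, 0]]}}

```text
time_s: 3.23
position: [0.4195, -0.1113, 0.0307]
tool_rot: [[1.0, 0.031, -0.005], [0.031, -1.0, 0.003], [-0.005, -0.003, -1.0]]
ft_force: [-0.8, 0.4, -0.3]
grip_width: 0.0004
gripper_force: 0.0
```

Run:
```python
from h import *
im,d=cams.get_image("side"); cv2.imwrite("pics/s1.png",cv2.resize(im[100:310,180:460,::-1],None,fx=2.8,fy=2.8))
s=observe(); print(s["position"],s["ft_force"])
```

```text
[ 0.42044821 -0.11183162  0.03239498] [0.40135334 0.5054218  0.75502451]
```

View pics/s1.png

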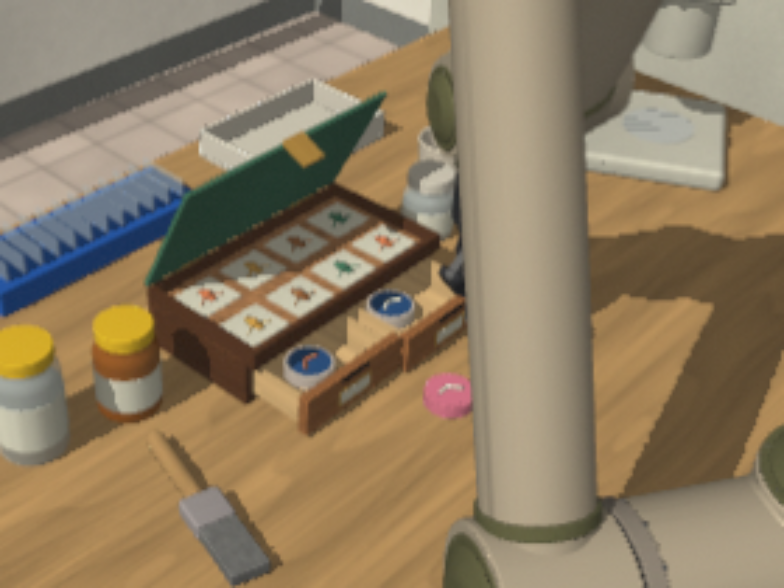

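{"op": "move_arm", "data": {"jaw": [0, 0, 0, 0, 0, 0, 0, 0, 0, 0, 0, 0], "dp": [[0.8, 0, 0], [0.7, 0, 0], [0.4, 0, 0], [0.4, 0, 0], [0.4, 0, 0], [0.5, 0, 0], [0.5, 0, 0], [0.5, 0, 0], [0.5, 0, 0], [0.5, 0, 0], [0.5, 0, 0], [0.5, 0, 0]], "turn": [[0, 0, 0], [0, 0, 0], [0, 0, 0], [0, 0, 0], [0, 0, 0], [0, 0, 0], [0, 0, 0], [0, 0, 0], [0, 0, 0], [0, 0, 0], [0, 0, 0], [0, 0, 0]]}}

```text
time_s: 4.28
position: [0.4834, -0.1102, 0.0331]
tool_rot: [[1.0, 0.031, -0.0], [0.031, -1.0, 0.0], [-0.0, -0.0, -1.0]]
ft_force: [-0.2, -0.6, 0.1]
grip_width: 0.0002
gripper_force: 0.0
```

```bash
cat >> h.py <<'E'
def fronts(n="top"):
    im,d=cams.get_image(n); v,u=np.nonzero(d>0); P=unproj(n,u,v,d[v,u])
    s=P[(P[:,2]>.042)&(P[:,2]<.055)&(P[:,0]>.4)&(P[:,0]<.56)]
    for y in np.arange(-.17,.11,.02):
        k=abs(s[:,1]-y)<.008
        if k.sum()>3: print((round(float(y),2),float(np.percentile(s[k,0],4).round(3))),end=" ")
    print(); return im
E
python3 - <<'E'
from h import *
im=fronts(); cv2.imwrite("pics/t1.png",cv2.resize(im[130:330,210:450,::-1],None,fx=3,fy=3))
s=observe(); print(s["position"],s["ft_force"])
E
```

```text
(-0.05, 0.499) (-0.03, 0.461) (-0.01, 0.46) (0.01, 0.459) (0.03, 0.458) (0.05, 0.458) (0.07, 0.458) (0.09, 0.458) (0.11, 0.457) 
[ 0.48423063 -0.11034847  0.03316633] [ 0.52217874 -0.68977289  0.51106481]
```

View pics/t1.png

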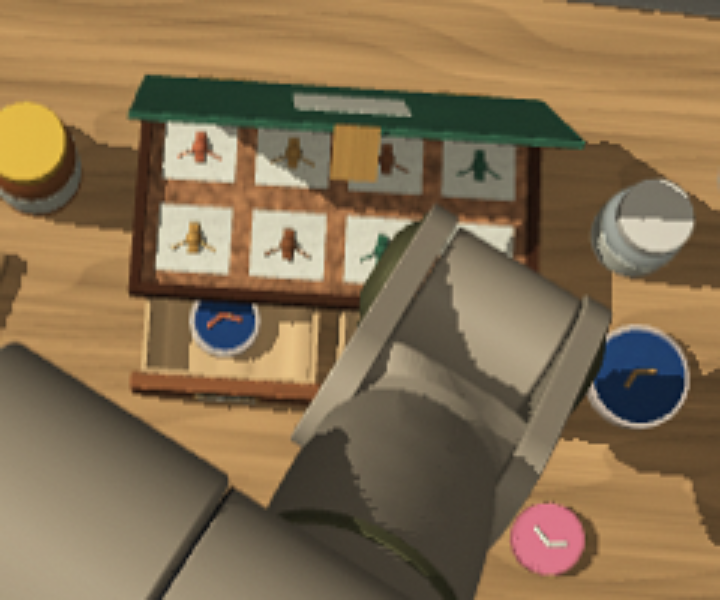

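{"op": "move_arm", "data": {"jaw": [0, 0, 0, 0, 0, 0, 0, 0, 0, 0], "dp": [[0, 0, 0], [0, 0, 0], [0, 0, 0], [0.38, 0, 0.14], [0.38, 0, 0.14], [0.38, 0, 0.14], [0.38, 0, 0.14], [0.38, 0, 0.14], [0.38, 0, 0.14], [0.19, 0, 0.07]], "turn": [[0, 0.117, 0], [0, 0.117, 0], [0, 0.117, 0], [0, 0, 0], [0, 0, 0], [0, 0, 0], [0, 0, 0], [0, 0, 0], [0, 0, 0], [0, 0, 0]]}}

```text
time_s: 5.17
position: [0.5107, -0.1081, 0.0323]
tool_rot: [[0.946, 0.034, 0.323], [0.031, -0.999, 0.015], [0.324, -0.004, -0.946]]
ft_force: [-0.8, 0.2, 0.1]
grip_width: 0.0002
gripper_force: 0.0
```

Now slow steps until the stop is felt.

{"op": "move_arm", "data": {"jaw": [0, 0, 0, 0, 0, 0], "dp": [[0.19, 0, 0.07], [0.19, 0, 0.07], [0.19, 0, 0.07], [0.19, 0, 0.07], [0, 0, 0], [0, 0, 0]], "turn": [[0, 0, 0], [0, 0, 0], [0, 0, 0], [0, 0, 0], [0, 0, 0], [0, 0, 0]]}}

```text
time_s: 5.67
position: [0.5179, -0.1079, 0.032]
tool_rot: [[0.946, 0.034, 0.323], [0.031, -0.999, 0.015], [0.324, -0.004, -0.946]]
ft_force: [-0.5, -0.1, 0.5]
grip_width: -0.0002
gripper_force: 0.0
```

Run:
```python
from h import *
fronts()
s=observe(); print(s["position"],s["ft_force"])
```

```text
(-0.17, 0.517) (-0.05, 0.454) (-0.03, 0.461) (-0.01, 0.461) (0.01, 0.459) (0.03, 0.458) (0.05, 0.458) (0.07, 0.458) (0.09, 0.457) (0.11, 0.457) 
[ 0.51776072 -0.1078593   0.03203795] [ 0.51732772 -0.12194824  0.57050031]
```

{"op": "move_arm", "data": {"jaw": [0, 0, 0, 0, 0, 0], "dp": [[0.14, 0, 0.05], [0.14, 0, 0.05], [0.14, 0, 0.05], [0.14, 0, 0.05], [0.14, 0, 0.05], [0, 0, 0]], "turn": [[0, 0, 0], [0, 0, 0], [0, 0, 0], [0, 0, 0], [0, 0, 0], [0, 0, 0]]}}

```text
time_s: 6.22
position: [0.5256, -0.1077, 0.032]
tool_rot: [[0.946, 0.034, 0.323], [0.031, -0.999, 0.015], [0.324, -0.004, -0.946]]
ft_force: [-0.3, 0.5, 0.1]
grip_width: -0.0
gripper_force: 0.0
```

{"op": "move_arm", "data": {"jaw": [0, 0, 0, 0], "dp": [[0.14, 0, 0.05], [0.14, 0, 0.05], [0.14, 0, 0.05], [0.14, 0, 0.05]], "turn": [[0, 0, 0], [0, 0, 0], [0, 0, 0], [0, 0, 0]]}}

```text
time_s: 6.55
position: [0.5294, -0.1072, 0.0315]
tool_rot: [[0.947, 0.035, 0.32], [0.031, -0.999, 0.016], [0.32, -0.005, -0.947]]
ft_force: [-21.4, -6.6, 10.6]
grip_width: 0.0003
gripper_force: 11.1
```

Run:
```python
from h import *
im=fronts(); cv2.imwrite("pics/t2.png",cv2.resize(im[130:330,210:450,::-1],None,fx=3,fy=3))
s=observe(); print(s["position"],s["ft_force"])
```

```text
(-0.17, 0.53) (-0.05, 0.467) (-0.03, 0.461) (-0.01, 0.461) (0.01, 0.459) (0.03, 0.458) (0.05, 0.458) (0.07, 0.457) (0.09, 0.457) (0.11, 0.457) 
[ 0.52923433 -0.10710425  0.03140735] [-15.14467264  -3.72186218   8.38715938]
```

View pics/t2.png

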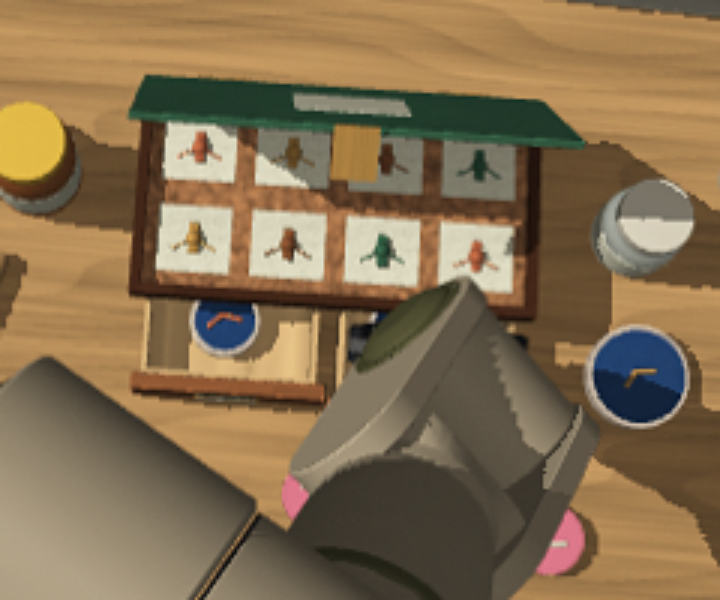

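Run:
```python
from h import *
im,d=cams.get_image("top"); a=cv2.resize(im[220:270,290:400,::-1],(800,364),interpolation=cv2.INTER_CUBIC)
v,u=np.mgrid[222:266:4,316:346:4]; P=unproj("top",u.ravel(),v.ravel(),d[v.ravel(),u.ravel()])
print(u[0]);print((P[:,2]*1000).astype(int).reshape(u.shape))
s,_=cams.get_image("side"); b=cv2.resize(s[170:250,270:470,::-1],(590,236),interpolation=cv2.INTER_CUBIC)
c=np.zeros((600,800,3),np.uint8); c[:364]=a; c[364:,:590]=b; cv2.imwrite("pics/z3.png",c)
s=observe(); print(s["position"],s["ft_force"])
```

```text
[316 320 324 328 332 336 340 344]
[[ 62  62  57  64  58  63  57  58]
 [ 53  65  55  60  60  63  57  59]
 [ 71  76  71  72  71  72  72  76]
 [  0  -4  42   6   9  49 302 322]
 [  0   0  42  10 123 297 325 337]
 [ -5   1  45 143 141 321 334 340]
 [ -1  -1  43 142 311 329 334 344]
 [ -5   1  41 138 315 329 340 364]
 [ -3  -2  11 299 324 344 366 384]
 [ 50   1 301 325 345 364 386 405]
 [ 47   0 325 347 366 395 407 410]]
[ 0.52923138 -0.10710536  0.03140864] [-13.8315602   -4.13326595   7.57112568]
```

View pics/z3.png

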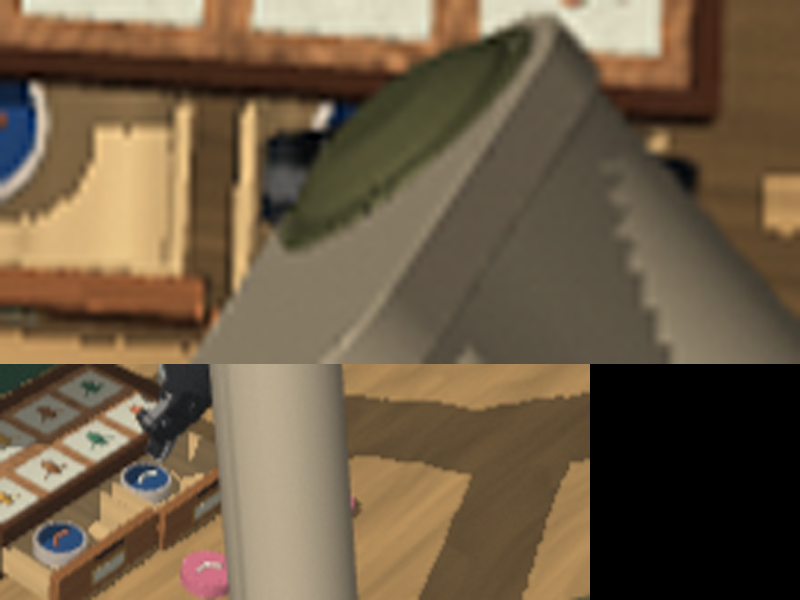

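Run:
```python
from h import *
s=observe(); p=np.array(s["position"]); R=np.array(s["tool_rot"])
print("tcp px side",proj("side",p), "q",np.round(s["q"],2), "w",s["grip_width"])
im,d=cams.get_image("side")
v,u=np.mgrid[175:215,305:345]; v=v.ravel();u=u.ravel(); P=unproj("side",u,v,d[v,u]); c=im[v,u].astype(int)
k=(c.max(1)<75)&(P[:,2]>.04)&(P[:,0]<.6); Q=P[k]; L=(Q-p)@R
i=np.argsort(-L[:,2])[:12]
for j in i: print(u[k][j],v[k][j],Q[j].round(3),"tool",L[j].round(3))
```

```text
tcp px side [320.20436083 204.95988995] q [-29.26  27.16 104.65  17.92  33.53  45.1 ] w -0.0001348986027235425
320 180 [ 0.593 -0.177  0.062] tool [ 0.068  0.072 -0.01 ]
322 181 [ 0.586 -0.178  0.061] tool [ 0.061  0.073 -0.011]
321 180 [ 0.589 -0.177  0.064] tool [ 0.065  0.071 -0.013]
319 178 [ 0.599 -0.177  0.067] tool [ 0.075  0.072 -0.013]
320 179 [ 0.593 -0.176  0.067] tool [ 0.069  0.071 -0.014]
321 179 [ 0.591 -0.178  0.066] tool [ 0.067  0.073 -0.014]
322 180 [ 0.586 -0.177  0.065] tool [ 0.062  0.072 -0.015]
320 178 [ 0.594 -0.177  0.069] tool [ 0.071  0.071 -0.016]
317 201 [ 0.533 -0.094  0.051] tool [ 0.01  -0.013 -0.017]
314 203 [ 0.532 -0.079  0.052] tool [ 0.01  -0.028 -0.018]
308 207 [ 0.53  -0.051  0.052] tool [ 0.01  -0.057 -0.019]
306 208 [ 0.531 -0.042  0.053] tool [ 0.01  -0.065 -0.019]
```

{"op": "move_arm", "data": {"jaw": [0, 0, 0, 0, 0, 0], "dp": [[-0.95, 0, -0.32], [-0.95, 0, -0.32], [1, 0, -2.9], [1, 0, -2.9], [0, 0, 0], [0, 0, 0]], "turn": [[0, 0, 0], [0, 0, 0], [0, 0, 0], [0, 0, 0], [0, 0, 0], [0, 0, 0]]}}

```text
time_s: 7.25
position: [0.5121, -0.1087, 0.0946]
tool_rot: [[0.945, 0.034, 0.326], [0.031, -0.999, 0.013], [0.326, -0.002, -0.945]]
ft_force: [-0.3, 0.4, -0.7]
grip_width: 0.0001
gripper_force: 0.0
```

Run:
```python
from h import *
s=observe(); p=np.array(s["position"]); R=np.array(s["tool_rot"]); print(p,s["ft_force"])
print("dish/fronts"); fronts()
im,d=cams.get_image("side")
v,u=np.nonzero(d>0); P=unproj("side",u,v,d[v,u]); c=im[v,u].astype(int); L=(P-p)@R
k=(abs(L[:,0])<.03)&(abs(L[:,1])<.04)&(L[:,2]>-.08)&(L[:,2]<.03)&(P[:,2]>.05)
for z in np.arange(-.08,.03,.005):
    m=k&(abs(L[:,2]-z)<.0025)
    if m.sum(): print(z.round(3),m.sum(),"x",L[m,0].min().round(3),L[m,0].max().round(3),"y",L[m,1].min().round(3),L[m,1].max().round(3),"lum",c[m].mean().round())
q=proj("side",p); print(q); cx,cy=int(q[0]),int(q[1])
cv2.circle(im,(cx,cy),1,(255,0,0),-1)
cv2.imwrite("pics/z4.png",cv2.resize(im[cy-60:cy+60,cx-80:cx+80,::-1],(800,600),interpolation=cv2.INTER_CUBIC))
```

```text
[ 0.5120856  -0.10873966  0.09456316] [-0.31373285  0.37632899 -0.70870269]
dish/fronts
(-0.17, 0.53) (-0.07, 0.53) (-0.05, 0.453) (-0.03, 0.461) (-0.01, 0.46) (0.01, 0.459) (0.03, 0.458) (0.05, 0.458) (0.07, 0.457) (0.09, 0.457) (0.11, 0.457) 
-0.08 5 x -0.013 -0.001 y -0.034 0.037 lum 40.0
-0.075 15 x -0.013 0.005 y -0.037 0.032 lum 33.0
-0.07 14 x -0.014 0.004 y -0.031 0.023 lum 35.0
-0.065 5 x -0.013 0.001 y -0.013 0.007 lum 39.0
-0.06 4 x -0.012 -0.007 y -0.008 0.004 lum 48.0
-0.055 4 x -0.011 -0.006 y -0.018 0.004 lum 59.0
-0.05 9 x -0.012 0.003 y -0.015 -0.002 lum 61.0
-0.045 12 x -0.013 0.008 y -0.016 0.004 lum 54.0
-0.04 8 x -0.011 0.007 y -0.015 -0.006 lum 61.0
-0.035 12 x -0.011 0.005 y -0.016 0.006 lum 59.0
-0.03 5 x -0.011 0.001 y -0.013 0.005 lum 63.0
-0.025 6 x -0.01 0.005 y -0.01 -0.002 lum 95.0
0.02 3 x 0.01 0.012 y -0.031 0.01 lum 57.0
0.025 37 x 0.009 0.019 y -0.036 0.037 lum 68.0
[326.22563415 190.34074511]
```

View pics/z4.png

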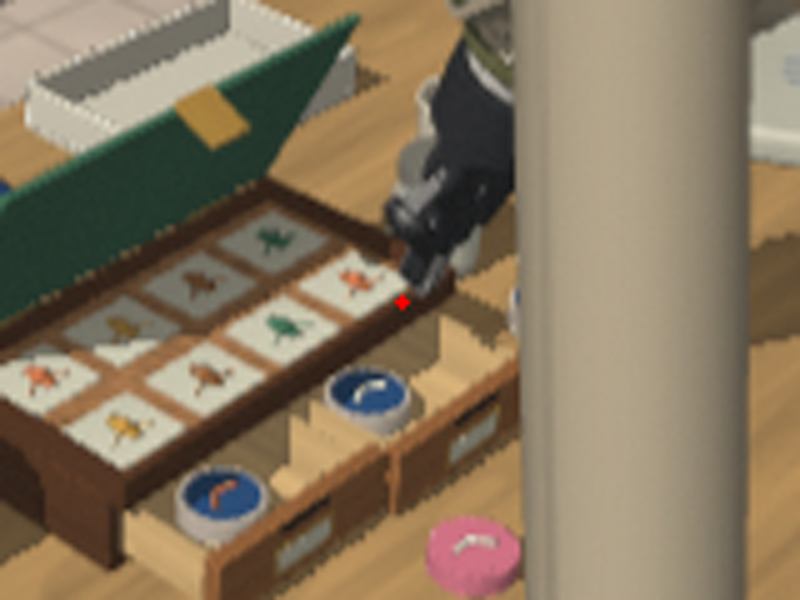

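{"op": "move_arm", "data": {"jaw": [0, 0, 0, 0, 0, 0, 0, 0, 0], "dp": [[-2.36, 0, -0.81], [-2.36, 0, -0.81], [-2.36, 0, -0.81], [0, 0, 0], [-0.98, 0, 2.84], [-0.98, 0, 2.84], [-0.98, 0, 2.84], [0, 0, 0], [0, 0, 0]], "turn": [[0, 0, 0], [0, 0, 0], [0, 0, 0], [0, 0, 0], [0, 0, 0], [0, 0, 0], [0, 0, 0], [0, 0, 0], [0, 0, 0]]}}

```text
time_s: 8.1
position: [0.4358, -0.1099, 0.0019]
tool_rot: [[0.947, 0.034, 0.32], [0.029, -0.999, 0.018], [0.32, -0.007, -0.947]]
ft_force: [-0.2, -0.0, -0.3]
grip_width: -0.0003
gripper_force: 0.0
```

{"op": "move_arm", "data": {"jaw": [0, 0, 0, 0, 0, 0, 0, 0, 0, 0], "dp": [[0.43, 0, 0.14], [0.43, 0, 0.14], [0.43, 0, 0.14], [0.43, 0, 0.14], [0.43, 0, 0.14], [0.43, 0, 0.14], [0.43, 0, 0.14], [0.43, 0, 0.14], [0.43, 0, 0.14], [0.43, 0, 0.14]], "turn": [[0, 0, 0], [0, 0, 0], [0, 0, 0], [0, 0, 0], [0, 0, 0], [0, 0, 0], [0, 0, 0], [0, 0, 0], [0, 0, 0], [0, 0, 0]]}}

```text
time_s: 8.93
position: [0.4819, -0.1089, 0.0037]
tool_rot: [[0.946, 0.034, 0.323], [0.031, -0.999, 0.015], [0.323, -0.004, -0.946]]
ft_force: [-2.9, -0.6, 0.4]
grip_width: 0.0001
gripper_force: 0.9
```

Run:
```python
from h import *
for n in("top","side"):
    fronts(n); print([(round(x["p"],2),onplane(n,x["location"][0]*560,x["location"][1]*420,.02).round(3)) for x in cams.mark_of(n,"dish_right_center")])
s=observe(); print(s["position"],s["ft_force"])
```

```text
(-0.17, 0.488) (-0.15, 0.502) (-0.13, 0.495) (-0.11, 0.488) (-0.09, 0.483) (-0.07, 0.482) (-0.05, 0.482) (-0.03, 0.461) (-0.01, 0.461) (0.01, 0.459) (0.03, 0.458) (0.05, 0.458) (0.07, 0.46) (0.09, 0.481) 
[(0.72, array([ 0.51 , -0.276,  0.02 ])), (0.54, array([ 0.378, -0.213,  0.02 ])), (0.39, array([ 0.394, -0.043,  0.02 ]))]
(-0.17, 0.525) (-0.11, 0.454) (-0.09, 0.462) (-0.07, 0.484) (-0.05, 0.482) (-0.03, 0.46) (-0.01, 0.46) (0.01, 0.459) (0.03, 0.457) (0.05, 0.458) (0.07, 0.457) (0.09, 0.456) (0.11, 0.457) 
[(0.67, array([ 0.546, -0.097,  0.02 ])), (0.5, array([ 0.395, -0.026,  0.02 ]))]
[ 0.48159073 -0.10896547  0.00370696] [ 0.00694276  0.49879015 -0.00543528]
```

{"op": "move_arm", "data": {"jaw": [0, 0, 0, 0, 0, 0, 0, 0, 0, 0], "dp": [[0.43, 0, 0.14], [0.43, 0, 0.14], [0.43, 0, 0.14], [0.43, 0, 0.14], [0.43, 0, 0.14], [0.43, 0, 0.14], [0.43, 0, 0.14], [0.43, 0, 0.14], [0.3, 0, 0.1], [0.2, 0, 0.07]], "turn": [[0, 0, 0], [0, 0, 0], [0, 0, 0], [0, 0, 0], [0, 0, 0], [0, 0, 0], [0, 0, 0], [0, 0, 0], [0, 0, 0], [0, 0, 0]]}}

```text
time_s: 9.97
position: [0.5234, -0.1076, 0.0044]
tool_rot: [[0.946, 0.034, 0.323], [0.031, -0.999, 0.015], [0.324, -0.004, -0.946]]
ft_force: [-1.7, -0.7, -0.4]
grip_width: 0.0002
gripper_force: 0.8
```

{"op": "move_arm", "data": {"jaw": [0, 0, 0], "dp": [[0.2, 0, 0.07], [0.2, 0, 0.07], [0.1, 0, 0.035]], "turn": [[0, 0, 0], [0, 0, 0], [0, 0, 0]]}}

```text
time_s: 10.22
position: [0.5285, -0.1075, 0.0043]
tool_rot: [[0.946, 0.034, 0.323], [0.031, -0.999, 0.015], [0.324, -0.004, -0.946]]
ft_force: [-2.0, 0.6, 0.0]
grip_width: -0.0002
gripper_force: 0.8
```

{"op": "move_arm", "data": {"jaw": [0, 0, 0], "dp": [[0.1, 0, 0.035], [0.1, 0, 0.035], [0.1, 0, 0.035]], "turn": [[0, 0, 0], [0, 0, 0], [0, 0, 0]]}}

```text
time_s: 10.47
position: [0.5295, -0.1071, 0.004]
tool_rot: [[0.947, 0.035, 0.32], [0.031, -0.999, 0.016], [0.32, -0.005, -0.947]]
ft_force: [-22.3, -6.9, 14.6]
grip_width: -0.0002
gripper_force: 11.5
```

{"op": "move_arm", "data": {"jaw": [0, 0, 0, 0, 0, 0, 0, 0, 0, 0, 0, 0], "dp": [[-0.5, 0, -0.17], [-2.74, 0, -0.94], [-2.74, 0, -0.94], [-2.74, 0, -0.94], [0.81, 0, -2.37], [0.81, 0, -2.37], [0, -3.65, 0], [0, -3.65, 0], [0, -3.65, 0], [0, -3.65, 0], [0, 0, 0], [0, 0, 0]], "turn": [[0, 0, 0], [0, 0, 0], [0, 0, 0], [0, 0, 0], [0, 0, 0], [0, 0, 0], [0, 0, 0], [0, 0, 0], [0, 0, 0], [0, 0, 0], [0, 0, 0], [0, 0, 0]]}}

```text
time_s: 11.47
position: [0.4344, 0.0371, 0.0554]
tool_rot: [[0.945, 0.038, 0.324], [0.035, -0.999, 0.016], [0.325, -0.004, -0.946]]
ft_force: [0.1, -0.2, 0.1]
grip_width: -0.0003
gripper_force: 0.0
```

Run:
```python
from h import *
for n in("top","side"): fronts(n)
s=observe(); print(s["position"],s["ft_force"])
```

```text
(-0.17, 0.532) (-0.15, 0.531) (-0.13, 0.531) (-0.11, 0.53) (-0.09, 0.53) (-0.07, 0.529) (-0.05, 0.528) (-0.03, 0.461) (-0.01, 0.461) (0.01, 0.459) (0.03, 0.458) (0.05, 0.458) (0.07, 0.458) (0.09, 0.458) (0.11, 0.457) 
(-0.09, 0.528) (-0.07, 0.529) (-0.05, 0.528) (-0.03, 0.514) (0.01, 0.459) (0.03, 0.458) (0.05, 0.457) (0.07, 0.457) (0.09, 0.457) (0.11, 0.458) 
[0.43494442 0.03475877 0.0552793 ] [ 1.04766093 -0.67316641  0.07232628]
```

{"op": "move_arm", "data": {"jaw": [0, 0, 0, 0, 0, 0, 0, 0, 0, 0, 0, 0], "dp": [[-0.83, 0, 2.42], [-0.83, 0, 2.42], [0, 0, 0], [0.43, 0, 0.14], [0.43, 0, 0.14], [0.43, 0, 0.14], [0.43, 0, 0.14], [0.43, 0, 0.14], [0.43, 0, 0.14], [0.43, 0, 0.14], [0.43, 0, 0.14], [0.43, 0, 0.14]], "turn": [[0, 0, 0], [0, 0, 0], [0, 0, 0], [0, 0, 0], [0, 0, 0], [0, 0, 0], [0, 0, 0], [0, 0, 0], [0, 0, 0], [0, 0, 0], [0, 0, 0], [0, 0, 0]]}}

```text
time_s: 12.57
position: [0.4753, 0.037, 0.0045]
tool_rot: [[0.946, 0.034, 0.323], [0.031, -0.999, 0.015], [0.323, -0.004, -0.946]]
ft_force: [-1.4, -0.2, 1.5]
grip_width: 0.0002
gripper_force: 0.9
```

{"op": "move_arm", "data": {"jaw": [0, 0, 0, 0, 0, 0, 0, 0, 0, 0, 0], "dp": [[0.43, 0, 0.14], [0.43, 0, 0.14], [0.43, 0, 0.14], [0.43, 0, 0.14], [0.43, 0, 0.14], [0.43, 0, 0.14], [0.43, 0, 0.14], [0.43, 0, 0.14], [0.43, 0, 0.14], [0.2, 0, 0.07], [0.1, 0, 0.04]], "turn": [[0, 0, 0], [0, 0, 0], [0, 0, 0], [0, 0, 0], [0, 0, 0], [0, 0, 0], [0, 0, 0], [0, 0, 0], [0, 0, 0], [0, 0, 0], [0, 0, 0]]}}

```text
time_s: 13.48
position: [0.5193, 0.0383, 0.0051]
tool_rot: [[0.946, 0.034, 0.324], [0.031, -0.999, 0.015], [0.324, -0.004, -0.946]]
ft_force: [-1.2, -0.8, 1.3]
grip_width: -0.0003
gripper_force: 0.8
```

{"op": "move_arm", "data": {"jaw": [0, 0, 0, 0], "dp": [[0.2, 0, 0.07], [0.15, 0, 0.05], [0.1, 0, 0.035], [0.1, 0, 0.035]], "turn": [[0, 0, 0], [0, 0, 0], [0, 0, 0], [0, 0, 0]]}}

```text
time_s: 13.82
position: [0.5244, 0.0385, 0.0049]
tool_rot: [[0.946, 0.034, 0.323], [0.031, -0.999, 0.015], [0.323, -0.004, -0.946]]
ft_force: [-7.0, -2.2, 4.2]
grip_width: 0.0
gripper_force: 3.5
```

{"op": "move_arm", "data": {"jaw": [0, 0], "dp": [[0.1, 0, 0.035], [0.08, 0, 0.025]], "turn": [[0, 0, 0], [0, 0, 0]]}}

```text
time_s: 13.98
position: [0.5245, 0.0388, 0.0045]
tool_rot: [[0.947, 0.034, 0.319], [0.031, -0.999, 0.016], [0.32, -0.005, -0.948]]
ft_force: [-14.9, -3.7, 8.8]
grip_width: -0.0004
gripper_force: 7.3
```

{"op": "move_arm", "data": {"jaw": [0, 0, 0, 0, 0, 0, 0, 0, 0, 0, 0, 0], "dp": [[-0.5, 0, -0.17], [-2.74, 0, -0.94], [-2.74, 0, -0.94], [1, 0, -2.95], [1, 0, -2.95], [1, 0, -2.95], [1, 0, -2.95], [1, 0, -2.95], [1, 0, -2.95], [1, 0, -2.95], [1, 0, -2.95], [0, 0, 0]], "turn": [[0, 0, 0], [0, 0, 0], [0, 0, 0], [0, 0, 0], [0, 0, 0], [0, 0, 0], [0, 0, 0], [0, 0, 0], [0, 0, 0], [0, 0, 0], [0, 0, 0], [0, 0, 0]]}}

```text
time_s: 14.98
position: [0.4651, 0.035, 0.2606]
tool_rot: [[0.942, 0.034, 0.335], [0.031, -0.999, 0.012], [0.335, -0.001, -0.942]]
ft_force: [-0.4, 0.0, 0.8]
grip_width: 0.0003
gripper_force: 0.0
```

Run:
```python
from h import *
for n in("top","side"):
    im=fronts(n); 
s=observe(); print(s["position"],s["tool_rot"].round(3) if hasattr(s["tool_rot"],"round") else s["tool_rot"])
r=.135
th=np.r_[1.15,np.linspace(1.1,0,23)]
C=np.stack([-r*np.cos(th)+.006*np.sin(th),r*np.sin(th)+.006*np.cos(th)],1)
print((np.diff(C,axis=0)*100*[1,-1]).round(2).tolist())
print(C[0]+[.688+.011,.0745-.022])
```

```text
(-0.17, 0.532) (-0.15, 0.531) (-0.13, 0.531) (-0.11, 0.529) (-0.09, 0.53) (-0.07, 0.529) (-0.05, 0.528) (-0.03, 0.528) (-0.01, 0.527) (0.01, 0.526) (0.03, 0.525) (0.05, 0.525) (0.07, 0.524) (0.09, 0.524) 
(-0.17, 0.531) (-0.15, 0.529) (-0.13, 0.53) (-0.11, 0.528) (-0.09, 0.528) (-0.07, 0.528) (-0.05, 0.528) (-0.03, 0.527) (-0.01, 0.527) (0.01, 0.526) (0.03, 0.524) (0.05, 0.525) (0.07, 0.524) (0.09, 0.523) (0.11, 0.526) 
[0.46303432 0.03535811 0.2550934 ] [[ 0.945  0.034  0.326]
 [ 0.031 -0.999  0.014]
 [ 0.326 -0.003 -0.945]]
[[-0.62, 0.26], [-0.61, 0.29], [-0.59, 0.32], [-0.58, 0.35], [-0.56, 0.38], [-0.54, 0.41], [-0.52, 0.44], [-0.49, 0.46], [-0.47, 0.49], [-0.45, 0.51], [-0.42, 0.53], [-0.39, 0.55], [-0.36, 0.57], [-0.34, 0.59], [-0.31, 0.6], [-0.28, 0.62], [-0.24, 0.63], [-0.21, 0.64], [-0.18, 0.65], [-0.15, 0.66], [-0.11, 0.67], [-0.08, 0.67], [-0.05, 0.67]]
[0.64933078 0.17817406]
```

{"op": "move_arm", "data": {"jaw": [0, 0, 0, 0, 0, 0, 0, 0, 0, 0, 0], "dp": [[0, 0, 0], [0, 0, 0], [0, 0, 0], [3.6, 1.2, -0.4], [3.6, 1.2, -0.4], [3.6, 1.2, -0.4], [3.6, 1.2, -0.4], [3.6, 1.2, -0.4], [3.6, 1.2, -0.4], [0, 0, 0], [0, 0, 0]], "turn": [[0, -0.111, 0], [0, -0.111, 0], [0, -0.111, 0], [0, 0, 0], [0, 0, 0], [0, 0, 0], [0, 0, 0], [0, 0, 0], [0, 0, 0], [0, 0, 0], [0, 0, 0]]}}

```text
time_s: 16.0
position: [0.6822, -0.03, 0.273]
tool_rot: [[0.999, 0.033, -0.008], [0.033, -0.999, 0.005], [-0.008, -0.006, -1.0]]
ft_force: [0.2, -0.3, -0.6]
grip_width: 0.0001
gripper_force: 0.0
```

{"op": "move_arm", "data": {"jaw": [0, 0, 0, 0, 0, 0, 0, 0], "dp": [[0, 0, 3.15], [0, 0, 3.15], [0, 0, 3.15], [0, 0, 0], [-1, 0, 0], [-1, 0, 0], [-0.7, 0, 0], [0, 0, 0]], "turn": [[0, 0, 0], [0, 0, 0], [0, 0, 0], [0, 0, 0], [0, 0, 0], [0, 0, 0], [0, 0, 0], [0, 0, 0]]}}

```text
time_s: 16.67
position: [0.6527, -0.0297, 0.1847]
tool_rot: [[0.999, 0.034, -0.002], [0.034, -0.999, 0.004], [-0.002, -0.004, -1.0]]
ft_force: [-0.8, 1.1, 0.8]
grip_width: -0.0001
gripper_force: 0.0
```

Run:
```python
from h import *
im,_=cams.get_image("side"); im2,_=cams.get_image("top")
c=np.zeros((600,800,3),np.uint8)
c[:300,:]=cv2.resize(im[110:230,170:490,::-1],(800,300)); c[300:]=cv2.resize(im2[110:230,200:520,::-1],(800,300)); cv2.imwrite("pics/z5.png",c)
s=observe(); print(s["position"],s["ft_force"])
```

```text
[ 0.65381455 -0.02978263  0.18398951] [ 0.54268632  0.47252248 -0.06081419]
```

View pics/z5.png

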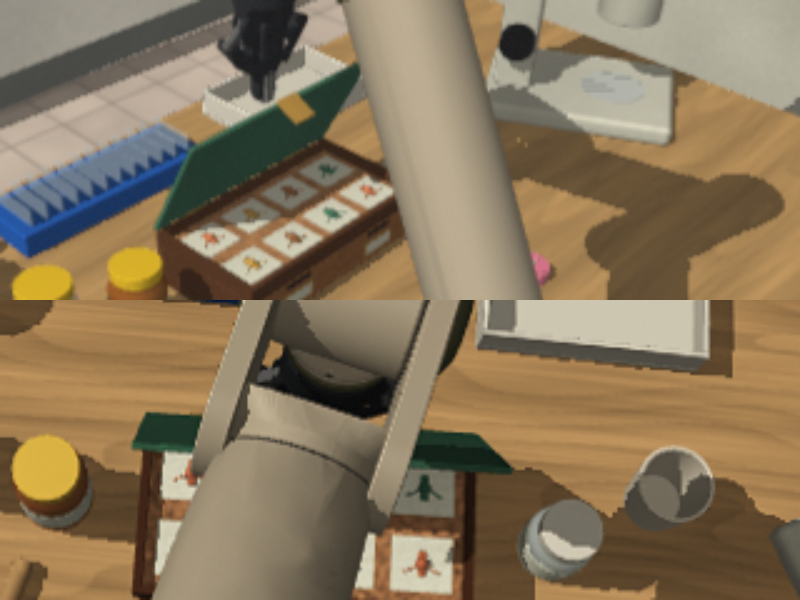

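{"op": "move_arm", "data": {"jaw": [0, 0, 0, 0, 0, 0, 0, 0, 0, 0, 0, 0], "dp": [[-0.4, 0, 0.6], [-0.62, 0, 0.26], [-0.61, 0, 0.29], [-0.59, 0, 0.32], [-0.58, 0, 0.35], [-0.56, 0, 0.38], [-0.54, 0, 0.41], [-0.52, 0, 0.44], [-0.49, 0, 0.46], [-0.47, 0, 0.49], [-0.45, 0, 0.51], [-0.42, 0, 0.53]], "turn": [[0, 0, 0], [0, 0, 0], [0, 0, 0], [0, 0, 0], [0, 0, 0], [0, 0, 0], [0, 0, 0], [0, 0, 0], [0, 0, 0], [0, 0, 0], [0, 0, 0], [0, 0, 0]]}}

```text
time_s: 17.77
position: [0.5906, -0.0318, 0.1322]
tool_rot: [[0.999, 0.034, -0.004], [0.034, -0.999, 0.004], [-0.004, -0.004, -1.0]]
ft_force: [1.3, -0.9, 1.7]
grip_width: -0.0002
gripper_force: 0.6
```

Run:
```python
from h import *
s=observe(); print(s["position"],s["ft_force"])
for n in("top","side"):
    im,d=cams.get_image(n); v,u=np.nonzero(d>0); P=unproj(n,u,v,d[v,u]); r,g,b=im[v,u].astype(int).T
    k=(P[:,0]>.45)&(P[:,0]<.75)&(abs(P[:,1]+.03)<.17)&(g>r+15)&(g>b)&(P[:,2]>.085); p=P[k]; p=p[p[:,1]>0] if 0 else p
    if len(p)<50: print(n,len(p)); continue
    for _ in range(4):
        _,_,Vt=np.linalg.svd(p-p.mean(0),full_matrices=False); p=p[abs((p-p.mean(0))@Vt[2])<.006]
    q=Vt[2]; print(n,len(p),"theta",np.arctan2(abs(q[0]),abs(q[2])).round(3),"zmax",np.percentile(p[:,2],99).round(3))
```

```text
[ 0.59057022 -0.03183531  0.13215285] [ 1.32814842 -0.87418367  1.70435231]
top 1345 theta 0.626 zmax 0.16
side 623 theta 0.583 zmax 0.171
```

{"op": "move_arm", "data": {"jaw": [0, 0, 0, 0, 0, 0, 0, 0, 0, 0, 0], "dp": [[-0.39, 0, 0.55], [-0.36, 0, 0.57], [-0.34, 0, 0.59], [-0.31, 0, 0.6], [-0.28, 0, 0.62], [-0.24, 0, 0.63], [-0.21, 0, 0.64], [-0.18, 0, 0.65], [-0.15, 0, 0.66], [-0.11, 0, 0.67], [-0.08, 0, 0.5]], "turn": [[0, 0, 0], [0, 0, 0], [0, 0, 0], [0, 0, 0], [0, 0, 0], [0, 0, 0], [0, 0, 0], [0, 0, 0], [0, 0, 0], [0, 0, 0], [0, 0, 0]]}}

```text
time_s: 18.78
position: [0.5642, -0.0324, 0.065]
tool_rot: [[0.999, 0.034, -0.004], [0.034, -0.999, 0.004], [-0.004, -0.004, -1.0]]
ft_force: [0.1, -0.7, 1.4]
grip_width: 0.0001
gripper_force: 0.4
```

{"op": "move_arm", "data": {"jaw": [0, 0, 0], "dp": [[0, 0, 0.2], [0, 0, 0.2], [0, 0, 0.2]], "turn": [[0, 0, 0], [0, 0, 0], [0, 0, 0]]}}

```text
time_s: 19.03
position: [0.5644, -0.0323, 0.0598]
tool_rot: [[0.999, 0.034, -0.004], [0.034, -0.999, 0.004], [-0.003, -0.004, -1.0]]
ft_force: [-0.4, 0.0, 0.4]
grip_width: 0.0002
gripper_force: 0.4
```

{"op": "move_arm", "data": {"jaw": [0, 0, 0], "dp": [[0, 0, 0.15], [0, 0, 0.12], [0, 0, 0.1]], "turn": [[0, 0, 0], [0, 0, 0], [0, 0, 0]]}}

```text
time_s: 19.28
position: [0.5645, -0.0324, 0.0572]
tool_rot: [[0.999, 0.034, -0.003], [0.034, -0.999, 0.004], [-0.003, -0.004, -1.0]]
ft_force: [-7.1, 1.3, 17.7]
grip_width: -0.0
gripper_force: 8.9
```

{"op": "move_arm", "data": {"jaw": [0, 0, 0, 0, 0, 0, 0, 0, 0], "dp": [[0, 0, -0.5], [0, 0, -3], [0, 0, -3], [0, 0, -3], [0, 0, -3], [-3, 0, -2], [-3, 0, -2], [-3, 0, 0], [0, 0, 0]], "turn": [[0, 0, 0], [0, 0, 0], [0, 0, 0], [0, 0, 0], [0, 0, 0], [0, 0, 0], [0, 0, 0], [0, 0, 0], [0, 0, 0]]}}

```text
time_s: 20.03
position: [0.4714, -0.0356, 0.2229]
tool_rot: [[0.999, 0.034, -0.003], [0.034, -0.999, 0.003], [-0.003, -0.003, -1.0]]
ft_force: [0.3, -0.6, 0.4]
grip_width: 0.0001
gripper_force: 0.0
```

Run:
```python
from h import *
s=observe(); print(s["position"],s["ft_force"])
for n in("top","side"):
    fronts(n)
    im,d=cams.get_image(n); v,u=np.nonzero(d>0); P=unproj(n,u,v,d[v,u]); r,g,b=im[v,u].astype(int).T
    k=(P[:,0]>.45)&(P[:,0]<.75)&(abs(P[:,1]+.03)<.17)&(g>r+10)&(g>b)&(P[:,2]>.06)&(P[:,2]<.13); p=P[k]
    for lo in(.53,.57,.61,.65):
        m=(p[:,0]>lo)&(p[:,0]<lo+.04); print(n,lo,m.sum(),np.median(p[m,2]).round(4) if m.sum() else "")
    if n=="side": im2=im
im,_=cams.get_image("top")
c=np.zeros((600,800,3),np.uint8)
c[:300]=cv2.resize(im2[130:280,170:570,::-1],(800,300)); c[300:]=cv2.resize(im[150:330,150:560,::-1],(800,300)); cv2.imwrite("pics/z6.png",c)
```

```text
[ 0.47141585 -0.03560584  0.22291198] [ 0.28860797 -0.55021816  0.37983099]
(0.05, 0.525) (0.07, 0.525) (0.09, 0.524) 
top 0.53 620 0.0796
top 0.57 688 0.0796
top 0.61 1530 0.0797
top 0.65 2111 0.0796
(-0.17, 0.531) (-0.15, 0.53) (-0.13, 0.53) (-0.11, 0.53) (-0.09, 0.528) (-0.07, 0.527) (-0.05, 0.525) (-0.03, 0.525) (-0.01, 0.526) (0.01, 0.526) (0.03, 0.525) (0.05, 0.524) (0.07, 0.524) (0.09, 0.523) (0.11, 0.524) 
side 0.53 844 0.0814
side 0.57 593 0.0816
side 0.61 591 0.0817
side 0.65 603 0.0814
```

View pics/z6.png

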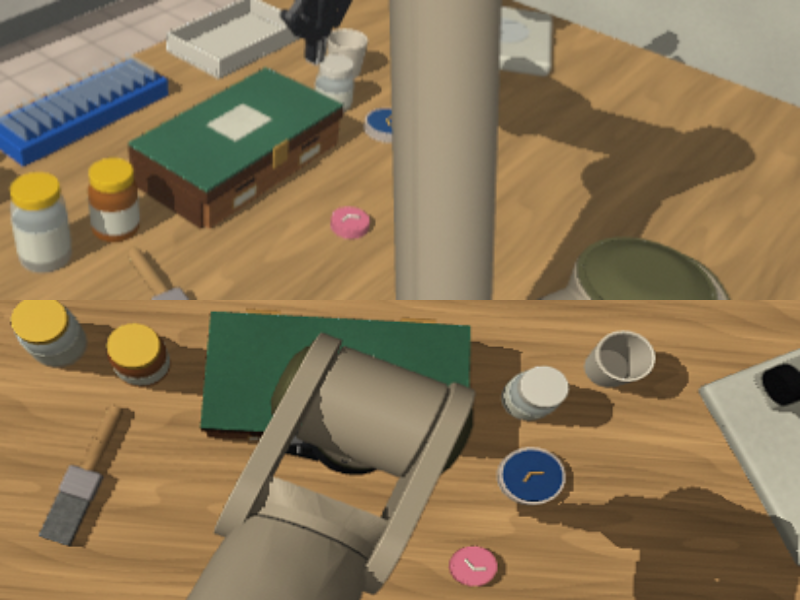

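The picture shows the lid flat at 80 mm over its whole depth, both drawer fronts flush, and the jars, dishes, cup and brush where they were. The arm is clear of everything.

```bash
python3 -c "
from rig import ticket
print(ticket.close_job())"
```

```text
the job is handed in; nothing more can be done
None
```

I pushed both drawers fully home, then closed the green lid until it was fully shut, and handed the job in at about 20 s. On the first try at the right drawer the closed fingertips rode over its front and pressed the fixed case with about 21 N. In the last pictures the lid was flat, the drawer fronts were flush, and the jars and other things looked undisturbed.

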